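Close and lock the board test fixture

ROBOT

A 6-joint arm with a two-finger parallel gripper is mounted at the origin on the work surface. World frame = base frame: x ahead of the robot, y to its left, z up, the work surface at z = 0. Lengths are in mm, angles in rad, forces in N, time in s.
With the tool pointing down it reaches from about 300 to 875 mm from the base axis. Payload 6.4 kg.
Tool frame: the origin (TCP) lies at the very end of the fingers, on their centre line; the grasp point (between the pads) lies 19 mm behind it; x points along the fingers, y is the direction in which the jaws open and shut, and the axes are right-handed (so a half turn about x gives the same grasp; the last joint's range is limited). The gripper opens to 85 mm and grips with 20 to 120 N. Pads are 22 mm wide; open, the fingers measure 114 mm over their backs; the gripper's body (76 mm by 85 mm) begins 54 mm behind the grasp point. The pads swing forward as they close: fully open they stand 13 mm farther back than shut.
Start: joints at [1.062, 0.181, 1.607, -0, 1.354, -0.206], TCP at [171.45, 548.859, 201.288] pointing down, gripper open.
Joint ranges: [-2.99, 2.99], [-0.89, 2.07], [0.3, 2.58], [-1.14, 4.28], [0, 2.63], [-3.12, 3.12]. Speed limits (rad/s): [2.57, 2.57, 3.01, 3.14, 3.14, 3.14].

INTERFACE

Orientations are given as a unit quaternion [w, x, y, z].
In Python, from plant import ctrl gives the robot as it stands. The module is installed in compiled form; this text tells all that it offers.
- The arm moves only by the shell command python3 -m crank 'ROWS'. ROWS is JSON, a list of rows, each an object with "hand": the opening in per cent of the stroke, from 0 (shut) to 100 (fully open); "xyz": the shift along the tool's x, y, z in units of 30 mm (1.0 is 30 mm), a list of three; "twist": the turn, a rotation vector about the tool's x, y, z in units of 6 degrees (1.0 is 6 degrees), a list of three. In form: [{"hand": hand, "xyz": [tx, ty, tz], "twist": [ax, ay, az]}, ...]. A call has 1 to 12 rows; each row shifts and turns the commanded pose from where the row before left it, along the tool's axes as they then stand; what a row does not reach is not made up. A row lasts 1/8 s, in which the tool goes at most 62.5 mm and 10.7 degrees, less where a joint would pass 70% of its speed; a pose out of reach is approached as far as the arm can. A call is refused whole if a number of a shift passes 1 or a number of a turn 1, either way. A call with a gripper value outside its range is refused whole. The fingers move at their own pace and stop on an object; the grip force is fixed at half the most. Time passes only in rows, so rows that do not move let the fingers close. It gives the time, the measured TCP pose, the force and the opening at its end, in the units of the state.
- ctrl.read_state(): the state, without advancing time (a new reading comes with each control period).
- ctrl.camera(name): name is "scene" or "top" or "wrist"; returns a dict with "color" (480x640x3 uint8, red, green, blue), "K" (3x3 intrinsics, pixels), "R" (3x3) and "t" (3): a world point X has camera coordinates R X + t. Camera axes: x right, y down, z forward; pixel columns grow to the right and rows downward; lengths in mm; the calibration is good to about 2 mm. A picture is of the moment at which its call begins. There is no depth.
- ctrl.hand_in(): hands the job in, once; it reports no verdict.
The state is a dict: "t": time; "q": joint angles; "qd": joint speeds; "joint_torque": joint torques, N m; "ee_pos": TCP position; "tcp_rot": TCP orientation; "contact_force": force on the tool from outside, world axes, zero at the start; "wrist_torque": the same for the moment, N m; "grip_width": opening from 0.0 (shut) to 1.0 (fully open).
Only numpy, scipy, OpenCV 4.12 (cv2) and the standard library are available. Lean on these libraries where they do the work, as an engineer would, in place of code of your own. Each camera call takes 0.05 s, during which the arm holds its last target. There are 200 camera calls.

TASK

The repaired board lies in the test fixture, ready for testing. Lower the hinged gate gently onto it, then swing the locking lever round so that its toe slides up the curved cam and drops fully into the notch behind the crest; let the lever rise and fall freely and do not force it against the cam or the stop. Leave everything else on the bench where it is.

Things in the scene. Friction and masses are not known exactly. Their poses are not given: they have to be found in the camera images.
- fixture: Board test fixture, fixed to the bench: dark box 245 x 240 mm, 60 mm high to its grey deck, a green board on it. Origin on the bench; the box spans x -135 to +110, y -120 to +120 mm of this frame; -x is its front, towards the robot. The gate's hinge line runs along y at x +95, z 70 mm. The post of the locking lever stands at x -65, y -85 mm and is 126 mm high with its nut.
- gate (a joint): Angle of the gate above shut, rad: 0 is shut and flat; 0.5 to 0.85 at the start. An open aluminium frame 138 mm deep, 170 mm wide, 10 mm thick, hinged at the far side; its front edge swings up. A stiff hinge holds it wherever it is left; pressing its front bar down takes 2 to 4 N. Shut, its top is 76 mm above the bench, the tongue at its front (y -54 mm of the fixture) 80 mm.
- gate_bar (a point): Point on the top face of the gate's front bar to press on: on the middle line of the bar (20 mm wide, 170 mm long, running along the fixture's y), 128 mm from the hinge line and 6 mm above it, at y +45 mm of the fixture. Its frame turns with the gate (z out of the top face).
- lever_turn (a joint): Angle of the locking lever about its upright post, rad: grows as it turns clockwise seen from above. 0.15 to 0.45 at the start (pointing roughly towards the robot, off the cam); at 1.75 it points along +y of the fixture. It keeps its place when left, except on the ramp, where the spring drives it back down.
- lever: Locking lever: flat steel bar 16 mm wide, 6 mm thick, with an upright knob near its end. Origin on the post's axis at the bar's underside, 82 mm above the bench when not lifted; x axis from the post towards the knob, z up. A spring presses it down along the post (5 N unlifted, 8 N lifted 8 mm); it is free to rise 14 mm.
- lever_toe (a point): Lowest point of the lever's rounded toe (8 mm across), under the bar, 67 mm from the post axis; 68 mm above the bench when not lifted. It runs on the cam. Turning the lever by its knob takes 1 to 6 N on the ramp and almost nothing in the notch until the toe meets the stop.
- cam_middle (a point): Middle of the range in which the notch can be set (1.54 rad of lever turn), at crest height. The cam is a steel track curved about the post, 67 mm radius, 16 mm wide: 20 degree ramp 25 mm long, crest (lifts the lever 8 mm), notch 9.5 mm wide (its floor leaves the lever lifted 2 mm), then a rigid stop higher than the crest. The notch lies anywhere from 1.22 to 1.86 rad, its ramp 0.5 rad before: feel for it.
- lever_knob (a point): Middle of the lever's knob: upright black cylinder 18 mm in diameter, 40 mm high, standing on the bar 105 mm from the post axis. 108 mm above the bench when the lever is not lifted, 115 to 116 on the crest, 110 in the notch. Lever and cam press on each other with 5 to 15 N; over 30 N damages the cam, as when the knob is gripped tight at one height or pushed against the stop with more than 15 N.
- heatsink: Loose finned black heatsink 28 x 28 x 15 mm lying on the deck at the front left corner. Origin at its underside. Not to be moved.
- magnifier: Loose black hand magnifier, 155 mm long, to the right of the fixture. Not to be moved.
- flux_jar: Loose small amber jar, 44 mm in diameter, 42 mm high, to the right of the fixture. Not to be moved.
- spare_board: Loose green circuit board 90 x 60 mm, left of the fixture. Not to be moved.
- screwdriver: Loose screwdriver, 170 mm long, in front of the fixture on the left. Not to be moved.

How it is judged:
By the outcome, as a careful person would: the job done as asked, in the order asked, and still so for the second after the job is handed in, with the robot touching nothing.
It also fails if it takes over 61 s, if anything falls off the work surface, if the arm or the gripper's body presses on something with over 40 N, if the wrist force passes 120 N, or if a joint passes its speed limit or range.

## Working session

There is one attempt and no reset: what is moved stays moved. The work goes in short steps, Python scripts to look and compute and a shell command to move; the robot and the scene stay as the last step left them, time stands still between calls to the robot, and variables do not carry over. Pictures are saved under pics/ and viewed, about 8 in all and at most 12, crops included, and the job is handed in when it is done.

```bash
mkdir -p pics
python3 - <<'E'
from plant import ctrl
import cv2
s=ctrl.read_state(); print({k:s[k] for k in('t','ee_pos','tcp_rot','contact_force','grip_width')})
for n in('top','scene'):
    c=ctrl.camera(n); cv2.imwrite(f'pics/{n}0.png',c['color'][:,:,::-1]); print(n,c['K'].tolist(),c['R'].round(4).tolist(),c['t'].round(1).tolist())
E
```

```text
{'t': 0.0, 'ee_pos': array([171.11328565, 548.30875372, 200.36851097]), 'tcp_rot': array([ 0.69880173,  0.10603477,  0.69924217, -0.10720617]), 'contact_force': array([ 0.46929162, -0.69824819, -0.64983382]), 'grip_width': 0.999765659192268}
top [[513.9397722719391, 0.0, 318.4755415351013], [0.0, 513.9397722719391, 238.82968709261957], [0.0, 0.0, 1.0]] [[0.0174, -0.9998, 0.002], [-0.991, -0.0175, -0.133], [0.133, 0.0003, -0.9911]] [30.8, 598.6, 990.3]
scene [[604.1546785845117, 0.0, 324.6055671910206], [0.0, 604.1546785845117, 231.55287366990763], [0.0, 0.0, 1.0]] [[-0.4276, 0.9039, -0.0065], [0.5655, 0.2619, -0.7821], [-0.7053, -0.3381, -0.6231]] [219.3, -270.7, 1435.6]
```

View pics/top0.png

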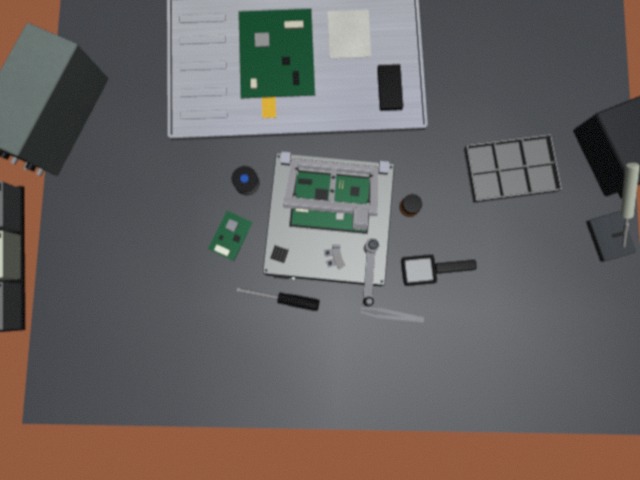

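View pics/scene0.png

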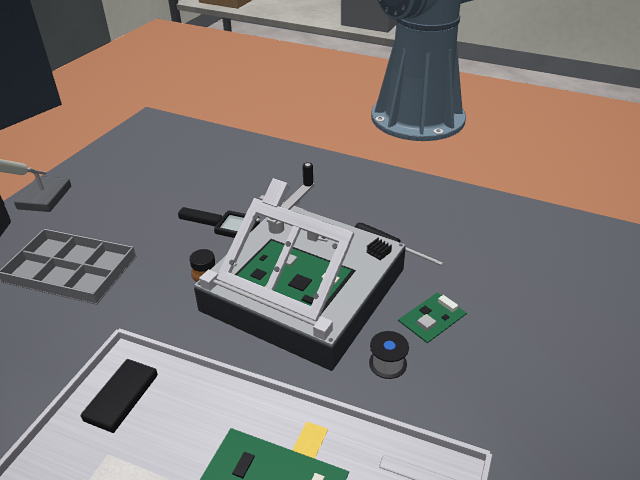

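Top view: the deck corners are near (277,153), (393,162), (385,284) and (265,275). The lever post is at (372,245) and the knob at (368,301). The scene view shows the gate raised about 40° and the lever pointing to the robot. Next I'll locate these accurately.

```bash
cat > h.py <<'E'
import numpy as np, cv2
from plant import ctrl
from scipy.spatial.transform import Rotation as Rn
def ray(c,uv,z):
    d=c['R'].T@np.linalg.inv(c['K'])@[uv[0],uv[1],1]; o=-c['R'].T@c['t']
    return o+d*(z-o[2])/d[2]
def proj(c,X):
    p=c['K']@(c['R']@np.asarray(X,float)+c['t']); return p[:2]/p[2]
def tri(c1,u1,c2,u2):
    P=lambda c:c['K']@np.c_[c['R'],c['t']]
    X=cv2.triangulatePoints(P(c1),P(c2),np.array(u1,float),np.array(u2,float))[:,0]; return X[:3]/X[3]
E
python3 - <<'E'
from h import *
c=ctrl.camera('top'); im=c['color']; g=cv2.cvtColor(im,cv2.COLOR_RGB2HSV)
m=((g[...,2]>110)&(g[...,1]<60)).astype(np.uint8)*255
m[:140]=0; m[300:]=0; m[:,:255]=0; m[:,400:]=0
m=cv2.morphologyEx(m,cv2.MORPH_OPEN,np.ones((3,3)))
k=max(cv2.findContours(m,cv2.RETR_EXTERNAL,cv2.CHAIN_APPROX_NONE)[0],key=cv2.contourArea)
W=np.array([ray(c,p[0],60)[:2] for p in k],np.float32)
r=cv2.minAreaRect(W); print(r); print(cv2.boxPoints(r))
ap=cv2.approxPolyDP(k,6,True)[:,0]; print([(p.tolist(),ray(c,p,60).round(1).tolist()) for p in ap])
v=cv2.resize(im[140:315,225:430],None,fx=3.6,fy=3.4,interpolation=cv2.INTER_CUBIC)
s=ctrl.camera('scene')
w=cv2.resize(s['color'][150:370,180:420],(798,598),interpolation=cv2.INTER_CUBIC)
cv2.imwrite('pics/t1.png',v[:,:,::-1]);cv2.imwrite('pics/s1.png',w[:,:,::-1])
E
```

```text
((624.009521484375, 22.43536376953125), (279.0796203613281, 296.2437438964844), 89.80219268798828)
[[ 475.4068  -116.59223]
 [ 771.64874 -117.61498]
 [ 772.61224  161.46295]
 [ 476.3703   162.48572]]
[([277, 153], [767.8, 127.6, 60.0]), ([263, 271], [530.1, 148.2, 60.0]), ([365, 285], [506.4, -50.7, 60.0]), ([274, 280], [513.0, 126.3, 60.0]), ([272, 295], [483.9, 129.3, 60.0]), ([255, 294], [485.3, 162.3, 60.0]), ([399, 299], [480.5, -116.6, 60.0]), ([399, 244], [587.8, -117.0, 60.0]), ([388, 243], [589.4, -95.4, 60.0]), ([393, 164], [749.3, -105.5, 60.0])]
```

View pics/t1.png

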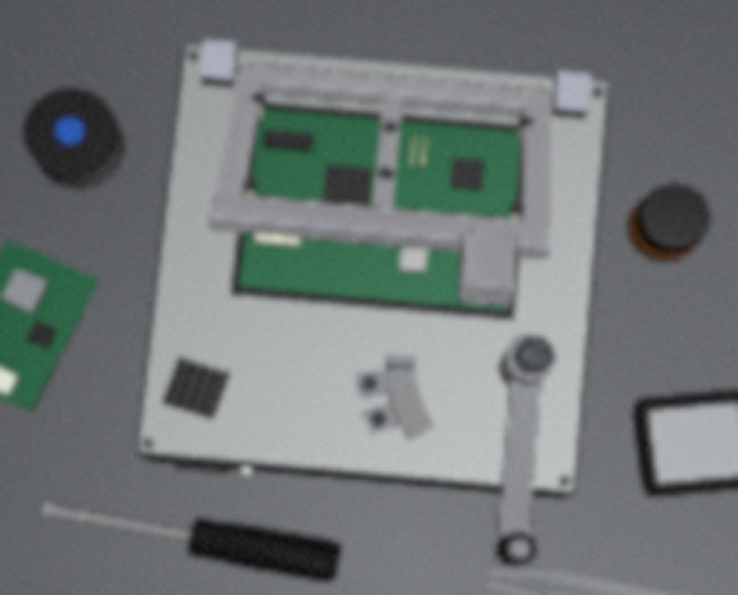

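View pics/s1.png

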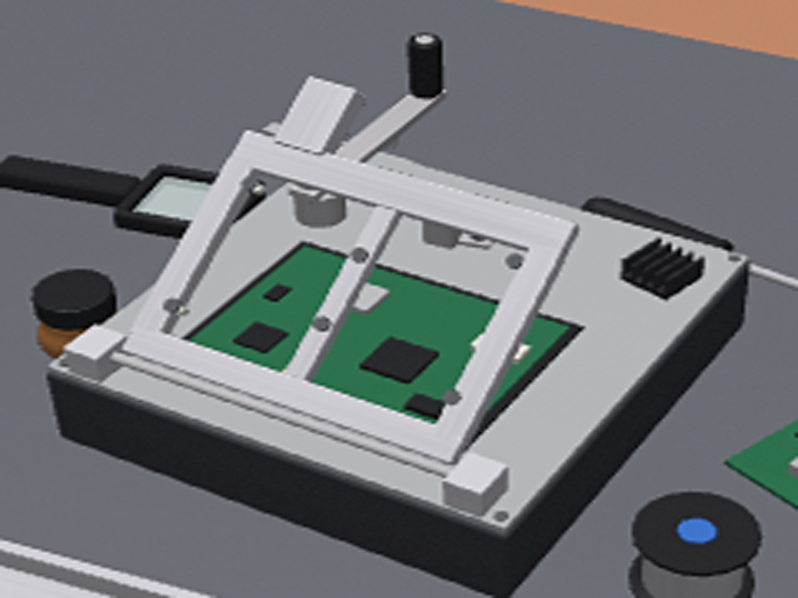

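In the top crop the deck corners are (185,45), (607,82), (573,491) and (138,455). The nut is at (533,354), the knob top at (517,547), the cam from (425,430) to (400,360), and the bar's front edge runs from (212,225) to (548,250). In the scene crop the knob top is at (425,40) and the bar's top edge runs from (250,132) to (577,222).

Run:
```python
from h import *
T=ctrl.camera('top');S=ctrl.camera('scene')
t=lambda x,y:(225+x/3.6,140+y/3.4); s=lambda x,y:(180+x/3.325,150+y/2.718)
cor=np.array([ray(T,t(*p),60)[:2] for p in[(185,45),(607,82),(573,491),(138,455)]])
loc=np.array([[110,120],[110,-120],[-135,-120],[-135,120]],float)
cs=np.array([ray(S,s(*p),60)[:2] for p in[(50,366),(505,530),(745,255)]]); ls=loc[[1,0,3]]
def fit(A,B):
    a=A-A.mean(0);b=B-B.mean(0); th=np.arctan2((a[:,0]*b[:,1]-a[:,1]*b[:,0]).sum(),(a*b).sum())
    R=np.array([[np.cos(th),-np.sin(th)],[np.sin(th),np.cos(th)]]);o=B.mean(0)-R@A.mean(0);return th,R,o,(B-A@R.T-o)
for A,B in((loc,cor),(ls,cs),(np.r_[loc,ls],np.r_[cor,cs])):
    th,R,o,e=fit(A,B);print('fix',th,o.round(1),e.round(1).tolist())
F=lambda p:(R.T@(np.array(p)[:2]-o)).round(1)
post=ray(T,t(533,354),126);print('post nut fix',F(post),'tri',tri(T,t(517,547),S,s(425,40)).round(1))
for nm,k in(('top',ray(T,t(517,547),128)),('scene',ray(S,s(425,40),128))):
    f=F(k);d=f-[-65,-85];print(nm,'knob',k.round(1),f,np.hypot(*d),'ang off -x cw',np.arctan2(d[1],-d[0]))
for p,z in(((425,430),64),((400,360),82),((400,375),76),((393,395),70)):
    f=F(ray(T,t(*p),z));d=f-[-65,-85];print('cam',f,np.hypot(*d),np.arctan2(d[1],-d[0]))
# gate: front edge points, solve angle: intersect ray with fixture plane
import scipy.optimize as so
W=lambda x,y,z:np.r_[R@[x,y]+o,z]
def gp(a,r,h,y):return W(95-r*np.cos(a)-h*np.sin(a),y,70+r*np.sin(a)+h*np.cos(a))
# front upper edge r=138,h=6
for c,p,y in((T,t(212,222),85),(T,t(548,247),-85),(S,s(250,132),-85),(S,s(577,222),85)):
    f=lambda a:proj(c,gp(a,138,6,y))-p
    q=so.least_squares(f,[.7]);print('gate',q.x,q.fun.round(1))
np.savez('fix.npz',R=R,o=o,th=th)
for a in(.5,.7,.85):print('bar',a,gp(a,128,6,45).round(1))
s_=ctrl.read_state();print(Rn.from_quat(s_['tcp_rot'][[1,2,3,0]]).as_matrix().round(3))
```

```text
fix -0.07545457010060884 [649.8  19.5] [[-1.2, -2.0], [-1.4, 1.8], [2.1, 2.1], [0.4, -1.9]]
fix -0.07459316162640185 [651.   22.2] [[-2.2, 3.6], [-0.1, -1.0], [2.3, -2.6]]
fix -0.07448983828587663 [650.3  20.6] [[-1.6, -3.3], [-2.0, 0.5], [1.4, 1.1], [0.0, -2.9], [-1.5, 5.1], [0.6, 0.5], [3.0, -1.0]]
post nut fix [-65.8 -84.7] tri [474.4 -50.2 127.1]
top knob [474.9 -51.1 128. ] [-169.6  -84.6] 104.60076481555954 ang off -x cw 0.0038240731376041103
scene knob [475.5 -48.7 128. ] [-169.2  -82.1] 104.24034727493955 ang off -x cw 0.027823911679276767
cam [-106.5  -36.1] 64.13626119442885 0.8670744631713935
cam [-69.8 -18.7] 66.47352856588854 1.4985242320837255
cam [-77.6 -19.6] 66.60270264786558 1.3804677871029896
cam [-88.7 -17. ] 72.01173515476488 1.2354322085384586Traceback (most recent call last):
  File "<stdin>", line 25, in <module>
    return func(*args, **kwargs)
    vector_fun = VectorFunction(
        fun_wrapped,
    ...<6 lines>...
        workers=workers
    )
    self._update_fun()
    ~~~~~~~~~~~~~~~~^^
    self.f = self.fun_wrapped(xp_copy(self.x))
             ~~~~~~~~~~~~~~~~^^^^^^^^^^^^^^^^^
    return np.atleast_1d(self.fun(x))
                         ~~~~~~~~^^^
    return self.f(x, *self.args, **self.kwargs)
           ~~~~~~^^^^^^^^^^^^^^^^^^^^^^^^^^^^^^
  File "<stdin>", line 24, in <lambda>
  File "<stdin>", line 21, in gp
  File "<stdin>", line 20, in <lambda>
ValueError: setting an array element with a sequence. The requested array has an inhomogeneous shape after 1 dimensions. The detected shape was (2,) + inhomogeneous part.
```

Run:
```python
from h import *
import scipy.optimize as so
T=ctrl.camera('top');S=ctrl.camera('scene')
t=lambda x,y:(225+x/3.6,140+y/3.4); s=lambda x,y:(180+x/3.325,150+y/2.718)
th=-.0752;R=np.array([[np.cos(th),-np.sin(th)],[np.sin(th),np.cos(th)]]);o=np.array([650.3,20.6])
np.savez('fix.npz',R=R,o=o,th=th)
W=lambda x,y,z:np.r_[R@[x,y]+o,z]
gp=lambda a,r,h,y:W(95-r*np.cos(a)-h*np.sin(a),y,70+r*np.sin(a)+h*np.cos(a))
for c,p,y in((T,t(212,222),85),(T,t(548,247),-85),(S,s(250,132),-85),(S,s(577,222),85)):
    q=so.least_squares(lambda a:proj(c,gp(a[0],138,6,y))-p,[.7]);print('gate',q.x,q.fun.round(1))
for a in(0,.5,.6,.7,.8):print('bar',a,gp(a,128,6,45).round(1))
st=ctrl.read_state();print(st['ee_pos'].round(1),st['q'].round(2));print(Rn.from_quat(st['tcp_rot'][[1,2,3,0]]).as_matrix().round(3))
```

```text
gate [0.68169403] [-1.5 -0. ]
gate [0.70383623] [0.5 0.1]
gate [0.56925781] [ 2.4 -2. ]
gate [0.56807853] [ 2.6 -1.5]
bar 0 [620.8  68.   76. ]
bar 0.5 [633.5  67.  136.6]
bar 0.6 [639.7  66.5 147.2]
bar 0.7 [646.9  66.  157. ]
bar 0.8 [655.2  65.4 166. ]
[171.4 548.8 201.1] [ 1.06  0.18  1.61 -0.    1.35 -0.21]
[[-0.     0.298  0.955]
 [-0.     0.955 -0.298]
 [-1.    -0.    -0.   ]]
```

```bash
python3 -m crank '[{"hand":0,"xyz":[0,-0.53,1],"twist":[0,0,0]},{"hand":0,"xyz":[0,-0.53,1],"twist":[0,0,0]},{"hand":0,"xyz":[0,-0.53,1],"twist":[0,0,0]},{"hand":0,"xyz":[0,-0.53,1],"twist":[0,0,0]},{"hand":0,"xyz":[0,-0.53,1],"twist":[0,0,0]},{"hand":0,"xyz":[0,-0.53,1],"twist":[0,0,0]},{"hand":0,"xyz":[0,-0.53,1],"twist":[0,0,0]},{"hand":0,"xyz":[0,-0.53,1],"twist":[0,0,0]},{"hand":0,"xyz":[0,-0.53,1],"twist":[0,0,0]},{"hand":0,"xyz":[0,-0.53,1],"twist":[0,0,0]}]' && python3 -m crank '[{"hand":0,"xyz":[0,-0.53,1],"twist":[0,0,0]},{"hand":0,"xyz":[0,-0.53,1],"twist":[0,0,0]},{"hand":0,"xyz":[0,-0.53,1],"twist":[0,0,0]},{"hand":0,"xyz":[0,-0.53,1],"twist":[0,0,0]},{"hand":0,"xyz":[0,-0.53,1],"twist":[0,0,0]},{"hand":0,"xyz":[0,-0.53,1],"twist":[0,0,0]},{"hand":0,"xyz":[0,-0.53,1],"twist":[0,0,0]},{"hand":0,"xyz":[0,-0.53,1],"twist":[0,0,0]},{"hand":0,"xyz":[0,-0.53,1],"twist":[0,0,0]},{"hand":0,"xyz":[0,-0.53,1],"twist":[0,0,0]}]' && python3 -m crank '[{"hand":0,"xyz":[0,0,0],"twist":[-0.72,0,0]},{"hand":0,"xyz":[0,0,0],"twist":[-0.72,0,0]},{"hand":0,"xyz":[0,0,0],"twist":[-0.72,0,0]},{"hand":0,"xyz":[0,0,0],"twist":[0,0,0]}]'
cat > st.py <<'E'
from h import *
f=np.load('fix.npz');s=ctrl.read_state();A=Rn.from_quat(s['tcp_rot'][[1,2,3,0]]).as_matrix()
print('t',round(s['t'],2),'tcp',s['ee_pos'].round(1),'fix',(f['R'].T@(s['ee_pos'][:2]-f['o'])).round(1),'F',s['contact_force'].round(1),'toolF',(A.T@s['contact_force']).round(1),'q',s['q'].round(2),'w',round(s['grip_width'],2),'yang-fix',np.degrees(np.arctan2(A[1,1],A[0,1])-f['th']).round(1),'xtool',A[:,0].round(3))
E
python3 st.py
```

```text
t: 1.65
ee_pos: [411.1, 306.8, 201.4]
tcp_rot: [0.699, 0.107, 0.699, -0.107]
contact_force: [-0.4, 0.1, -0.4]
grip_width: 0.001
t: 2.9
ee_pos: [650.0, 65.6, 201.2]
tcp_rot: [0.699, 0.107, 0.699, -0.107]
contact_force: [-0.2, 0.6, 0.5]
grip_width: 0.001
t: 3.4
ee_pos: [649.3, 66.4, 201.2]
tcp_rot: [0.706, 0.027, 0.707, -0.027]
contact_force: [-0.3, -0.7, 0.1]
grip_width: 0.0
t 3.4 tcp [649.3  66.4 201.2] fix [-4.5 45.6] F [-0.3 -0.7  0.1] toolF [-0.1 -0.7 -0.3] q [-0.08  0.35  1.4   0.    1.39 -1.57] w 0.0 yang-fix 89.9 xtool [-0.  0. -1.]
```

```bash
python3 -m crank '[{"hand":0,"xyz":[0.4,0,0.13],"twist":[0,0,0]},{"hand":0,"xyz":[0.4,0,0],"twist":[0,0,0]},{"hand":0,"xyz":[0.25,0,0],"twist":[0,0,0]},{"hand":0,"xyz":[0,0,0],"twist":[0,0,0]}]'; python3 -m crank '[{"hand":0,"xyz":[0.1,0,0],"twist":[0,0,0]},{"hand":0,"xyz":[0.1,0,0],"twist":[0,0,0]}]'; python3 -m crank '[{"hand":0,"xyz":[0.1,0,0],"twist":[0,0,0]},{"hand":0,"xyz":[0.1,0,0],"twist":[0,0,0]}]';python3 -m crank '[{"hand":0,"xyz":[0.1,0,0],"twist":[0,0,0]},{"hand":0,"xyz":[0.1,0,0],"twist":[0,0,0]}]';python3 st.py
python3 - <<'E'
from h import *
c=ctrl.camera('scene')['color'][100:300,180:420]
cv2.imwrite('pics/s2.png',cv2.resize(c,(720,600))[:,:,::-1])
E
```

```text
t: 3.9
ee_pos: [652.4, 66.2, 168.3]
tcp_rot: [0.706, 0.027, 0.707, -0.027]
contact_force: [0.1, -0.1, -0.2]
grip_width: -0.0
t: 4.15
ee_pos: [653.5, 66.1, 164.1]
tcp_rot: [0.707, 0.027, 0.706, -0.027]
contact_force: [-0.4, -0.6, -0.8]
grip_width: 0.0
t: 4.4
ee_pos: [653.2, 66.1, 157.7]
tcp_rot: [0.707, 0.027, 0.707, -0.027]
contact_force: [0.1, -0.2, -0.4]
grip_width: -0.003
t: 4.65
ee_pos: [653.2, 66.1, 151.6]
tcp_rot: [0.707, 0.027, 0.707, -0.027]
contact_force: [0.2, -0.3, -0.1]
grip_width: 0.004
t 4.65 tcp [653.2  66.1 151.6] fix [-0.5 45.6] F [ 0.2 -0.3 -0.1] toolF [ 0.1 -0.3  0.2] q [-0.08  0.4   1.43 -0.    1.31 -1.57] w 0.0 yang-fix 89.9 xtool [-0. -0. -1.]
```

View pics/s2.png

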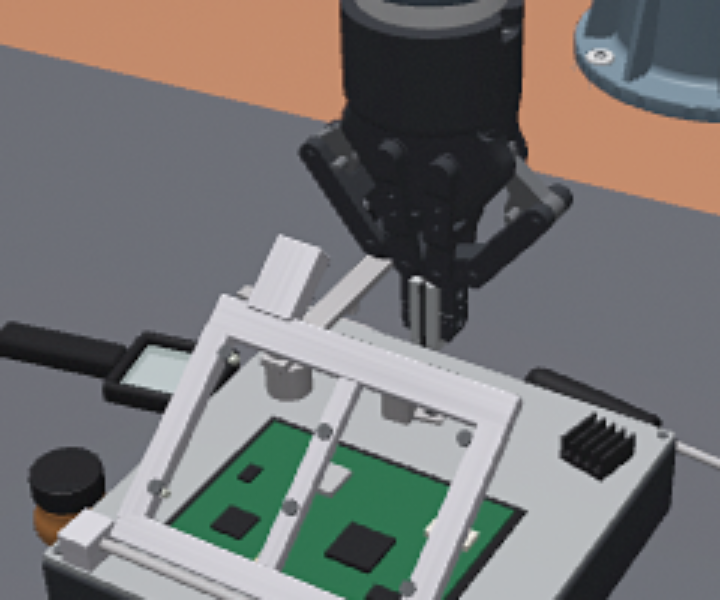

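The picture shows the finger tip at (425,345), just above and in front of the bar at (425,365), with no contact yet. I'll keep going down.

```bash
python3 -m crank '[{"hand":0,"xyz":[0.1,0,0],"twist":[0,0,0]},{"hand":0,"xyz":[0.1,0,0],"twist":[0,0,0]}]'; python3 -m crank '[{"hand":0,"xyz":[0.1,0,0],"twist":[0,0,0]},{"hand":0,"xyz":[0.1,0,0],"twist":[0,0,0]}]';python3 -m crank '[{"hand":0,"xyz":[0.1,0,0],"twist":[0,0,0]},{"hand":0,"xyz":[0.1,0,0],"twist":[0,0,0]}]';python3 -m crank '[{"hand":0,"xyz":[0.1,0,0],"twist":[0,0,0]},{"hand":0,"xyz":[0.1,0,0],"twist":[0,0,0]}]';python3 st.py
```

```text
t: 4.95
ee_pos: [653.3, 66.1, 145.7]
tcp_rot: [0.707, 0.027, 0.707, -0.027]
contact_force: [-0.3, 0.6, -1.1]
grip_width: 0.004
t: 5.2
ee_pos: [653.2, 66.1, 139.6]
tcp_rot: [0.707, 0.027, 0.707, -0.027]
contact_force: [-0.8, 0.5, -0.2]
grip_width: 0.002
t: 5.45
ee_pos: [653.2, 66.1, 133.6]
tcp_rot: [0.707, 0.027, 0.707, -0.027]
contact_force: [0.3, -0.3, -0.0]
grip_width: -0.001
t: 5.7
ee_pos: [653.2, 66.1, 127.6]
tcp_rot: [0.707, 0.027, 0.707, -0.027]
contact_force: [-0.4, -0.1, 0.3]
grip_width: 0.0
t 5.7 tcp [653.2  66.1 127.6] fix [-0.5 45.6] F [-0.4 -0.1  0.3] toolF [-0.3 -0.2 -0.4] q [-0.08  0.43  1.45  0.    1.27 -1.57] w 0.0 yang-fix 89.9 xtool [ 0.  0. -1.]
```

Run:
```python
from h import *
c=ctrl.camera('scene')['color'][150:350,190:400]
d=ctrl.camera('wrist'); 
a=cv2.resize(c,(400,400)); b=cv2.resize(d['color'],(400,300)); b=np.vstack([b,np.zeros((100,400,3),np.uint8)])
cv2.imwrite('pics/s3.png',np.hstack([a,b])[:,:,::-1])
```

```text
(no output)
```

View pics/s3.png

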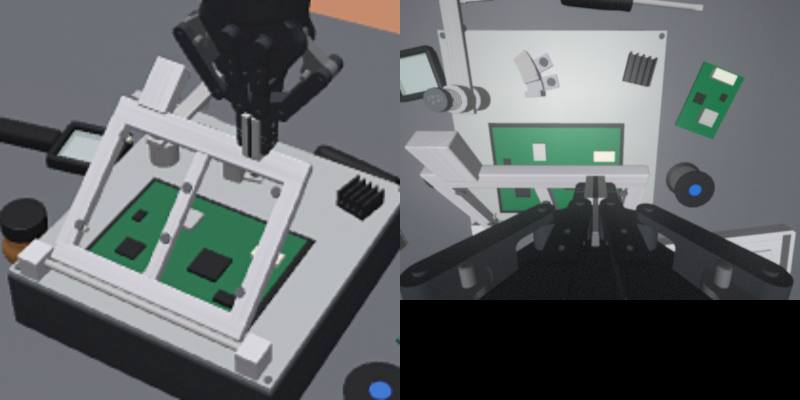

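The wrist view shows the fingertip at about (597,180), level with the rear edge of the bar. In the scene view it covers the bar's upper edge. So the tip is just inside the window, clear of the bar. I'll raise it, shift 14 mm toward the robot and come down again.

```bash
python3 -m crank '[{"hand":0,"xyz":[-0.6,0,0],"twist":[0,0,0]},{"hand":0,"xyz":[-0.6,0,0],"twist":[0,0,0]},{"hand":0,"xyz":[0,0,-0.45],"twist":[0,0,0]},{"hand":0,"xyz":[0,0,0],"twist":[0,0,0]},{"hand":0,"xyz":[0.2,0,0],"twist":[0,0,0]},{"hand":0,"xyz":[0,0,0],"twist":[0,0,0]}]'; for i in 1; do python3 -m crank '[{"hand":0,"xyz":[0.1,0,0],"twist":[0,0,0]},{"hand":0,"xyz":[0.1,0,0],"twist":[0,0,0]}]'; python3 -m crank '[{"hand":0,"xyz":[0.1,0,0],"twist":[0,0,0]},{"hand":0,"xyz":[0.1,0,0],"twist":[0,0,0]}]'; python3 -m crank '[{"hand":0,"xyz":[0.1,0,0],"twist":[0,0,0]},{"hand":0,"xyz":[0.1,0,0],"twist":[0,0,0]}]'; done; python3 st.py
```

```text
t: 6.55
ee_pos: [639.5, 67.1, 156.9]
tcp_rot: [0.706, 0.027, 0.707, -0.027]
contact_force: [0.2, 0.4, -0.7]
grip_width: 0.0
t: 6.8
ee_pos: [639.8, 67.1, 151.4]
tcp_rot: [0.706, 0.027, 0.707, -0.027]
contact_force: [-0.8, -0.7, 0.9]
grip_width: -0.006
t: 7.05
ee_pos: [639.7, 67.1, 145.5]
tcp_rot: [0.707, 0.027, 0.707, -0.027]
contact_force: [0.1, 0.4, 1.3]
grip_width: 0.0
t: 7.3
ee_pos: [639.7, 67.2, 139.6]
tcp_rot: [0.707, 0.027, 0.707, -0.027]
contact_force: [-0.6, -0.1, 0.0]
grip_width: -0.001
t 7.3 tcp [639.7  67.2 139.6] fix [-14.   45.6] F [-0.6 -0.1  0. ] toolF [-0.  -0.2 -0.6] q [-0.08  0.39  1.48 -0.    1.28 -1.57] w -0.0 yang-fix 89.9 xtool [-0. -0. -1.]
```

```bash
python3 -m crank '[{"hand":0,"xyz":[0.1,0,0],"twist":[0,0,0]}]'; python3 -m crank '[{"hand":0,"xyz":[0.1,0,0],"twist":[0,0,0]}]'; python3 -m crank '[{"hand":0,"xyz":[0.1,0,-0.02],"twist":[0,0,0]}]';  python3 -m crank '[{"hand":0,"xyz":[0.1,0,-0.02],"twist":[0,0,0]}]'; python3 st.py;python3 - <<'E'
from h import *
c=ctrl.camera('scene')['color'][150:350,190:400]
d=ctrl.camera('wrist'); 
a=cv2.resize(c,(400,400)); b=cv2.resize(d['color'],(400,300)); b=np.vstack([b,np.zeros((100,400,3),np.uint8)])
cv2.imwrite('pics/s4.png',np.hstack([a,b])[:,:,::-1])
E
```

```text
t: 7.42
ee_pos: [639.7, 67.1, 136.6]
tcp_rot: [0.707, 0.027, 0.707, -0.027]
contact_force: [-0.3, 0.1, 0.4]
grip_width: -0.0
t: 7.55
ee_pos: [639.8, 67.2, 133.6]
tcp_rot: [0.707, 0.027, 0.707, -0.027]
contact_force: [-1.3, 0.4, -0.4]
grip_width: -0.003
t: 7.68
ee_pos: [639.2, 67.2, 130.6]
tcp_rot: [0.707, 0.027, 0.707, -0.027]
contact_force: [-0.0, 0.4, -1.1]
grip_width: -0.003
t: 7.8
ee_pos: [638.5, 67.2, 127.6]
tcp_rot: [0.707, 0.027, 0.707, -0.027]
contact_force: [-0.6, -0.5, -1.1]
grip_width: 0.005
t 7.8 tcp [638.5  67.2 127.6] fix [-15.3  45.6] F [-0.6 -0.5 -1.1] toolF [ 1.1 -0.5 -0.6] q [-0.08  0.4   1.49 -0.    1.25 -1.57] w 0.01 yang-fix 89.9 xtool [-0. -0. -1.]
```

View pics/s4.png

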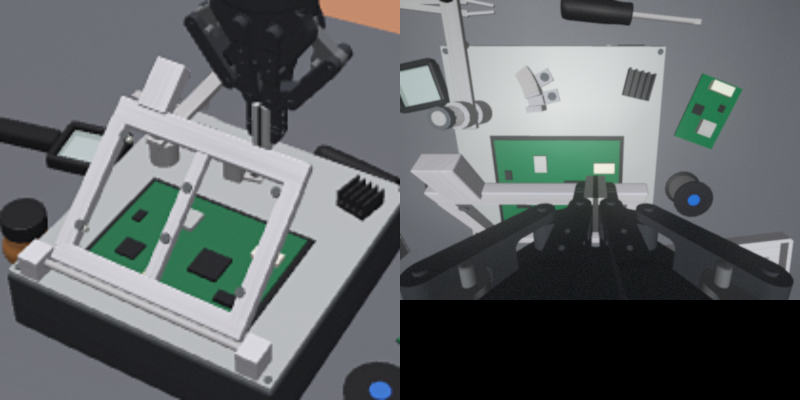

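Run:
```python
from h import *
import scipy.optimize as so
T=ctrl.camera('top');S=ctrl.camera('scene');w=ctrl.camera('wrist')
t=lambda x,y:(225+x/3.6,140+y/3.4); s=lambda x,y:(180+x/3.325,150+y/2.718)
f=np.load('fix.npz');R,o=f['R'],f['o']
W=lambda x,y,z:np.r_[R@[x,y]+o,z]
gp=lambda a,r,h,y:W(95-r*np.cos(a)+h*np.sin(a),y,70+r*np.sin(a)+h*np.cos(a))
for c,p,y in((T,t(212,222),85),(T,t(548,247),-85),(S,s(250,132),-85),(S,s(577,222),85)):
  for h in(6,-4):
    q=so.least_squares(lambda a:proj(c,gp(a[0],138,h,y))-p,[.7]);print('gate',h,q.x,q.fun.round(1))
for p in((212,225),(548,250)):
  for p2 in((250,132),(577,222)):
    if (p[0]<300)==(p2[0]>300):
      X=tri(T,t(*p),S,s(*p2));print('corner',X.round(1),(R.T@(X[:2]-o)).round(1))
tcp=ctrl.read_state()['ee_pos']
print('tip px scene-crop',((proj(S,tcp)-[190,150])*[400/210,2]).round(1),'wrist small',(proj(w,tcp)*.625+[400,0]).round(1))
for a in(.5,.6,.7):
  print(a,[((proj(w,gp(a,r,6,45)))*.625+[400,0]).round(0).tolist() for r in(118,138)],[((proj(S,gp(a,r,6,45))-[190,150])*[400/210,2]).round(0).tolist() for r in(118,138)],gp(a,128,6,45).round(1))
```

```text
gate 6 [0.61251106] [-1.1 -0. ]
gate -4 [0.68448129] [-1.1 -0. ]
gate 6 [0.63434378] [0.1 0. ]
gate -4 [0.70633885] [0.1 0. ]
gate 6 [0.57077774] [-0.1  0.1]
gate -4 [0.64349637] [-0.1  0.2]
gate 6 [0.59615586] [-0.1  0.1]
gate -4 [0.66915566] [-0.2  0.2]
corner [640.6 105.7 152.2] [-16.1  84.1]
corner [629.7 -61.8 152.7] [-14.4 -83.7]
tip px scene-crop [264.5 174. ] wrist small [594.8 173.3]
0.5 [[594.0, 185.0], [594.0, 170.0]] [[258.0, 177.0], [269.0, 153.0]] [639.3  66.6 136.6]
0.6 [[594.0, 197.0], [594.0, 185.0]] [[253.0, 171.0], [264.0, 146.0]] [646.4  66.  147.2]
0.7 [[594.0, 211.0], [594.0, 202.0]] [[248.0, 167.0], [258.0, 141.0]] [654.6  65.4 157. ]
```

Run:
```python
from h import *
S=ctrl.camera('scene');w=ctrl.camera('wrist')
for X,nm in(([653.2,66.1,151.6],'s2'),([653.2,66.1,127.6],'s3'),([638.5,67.2,127.6],'s4')):
  for dz in(0,20):
    p=proj(S,np.add(X,[0,0,dz]));print(nm,dz,((p-[180,100])*3).round(0),((p-[190,150])*[400/210,2]).round(0))
c=S['color'][200:270,290:360]
cv2.imwrite('pics/s5.png',np.hstack([cv2.resize(c,(400,400),interpolation=cv2.INTER_CUBIC),cv2.resize(w['color'][220:380,240:400],(400,400),interpolation=cv2.INTER_CUBIC)])[:,:,::-1])
```

```text
s2 0 [431. 389.] [255. 159.]
s2 20 [431. 356.] [255. 137.]
s3 0 [432. 428.] [255. 185.]
s3 20 [431. 396.] [255. 164.]
s4 0 [447. 411.] [265. 174.]
s4 20 [447. 379.] [264. 153.]
```

View pics/s5.png

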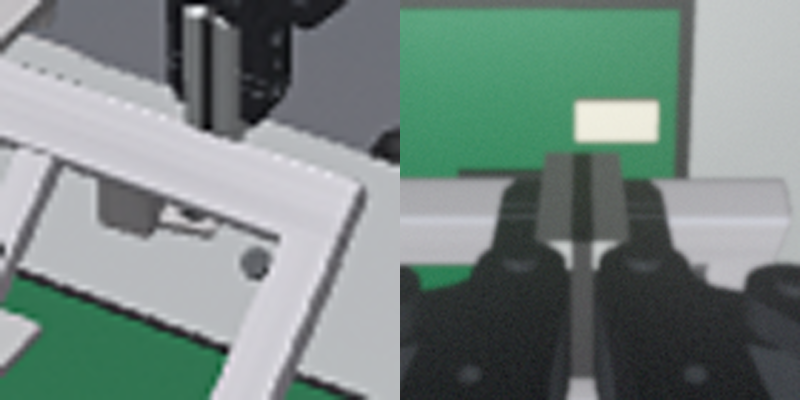

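Run:
```python
from h import *
S=ctrl.camera('scene');w=ctrl.camera('wrist');s=ctrl.read_state()
print('wrist cam pos',(-w['R'].T@w['t']).round(1),'axis',w['R'][2].round(3),'tcp',s['ee_pos'].round(1))
for nm,uv in(('s2',(321.7,215)),('now',(327.6,223.6))):
  for z in(127.6,140,151.6,165,178): print(nm,z,ray(S,uv,z).round(1))
print('tri',tri(S,(327.6,223.6),w,(312.8,281)).round(1))
for dz in(0,13,25): print(dz,[proj(w,s['ee_pos']+np.array([dx,0,dz])).round(0).tolist() for dx in(-11,0,11)])
```

```text
wrist cam pos [571.6  72.7 300.4] axis [ 0.263 -0.02  -0.964] tcp [638.7  67.2 128. ]
s2 127.6 [594.4  34.5 127.6]
s2 140 [609.2  41.7 140. ]
s2 151.6 [623.1  48.5 151.6]
s2 165 [639.1  56.3 165. ]
s2 178 [654.6  63.8 178. ]
now 127.6 [610.1  51.8 127.6]
now 140 [624.6  58.7 140. ]
now 151.6 [638.1  65.  151.6]
now 165 [653.7  72.4 165. ]
now 178 [668.9  79.6 178. ]
tri [634.3  64.6 148.5]
0 [[310.0, 258.0], [312.0, 277.0], [313.0, 295.0]]
13 [[310.0, 266.0], [312.0, 286.0], [313.0, 306.0]]
25 [[310.0, 274.0], [312.0, 296.0], [313.0, 317.0]]
```

The wrist and scene views agree that the visible finger ends sit about 25 mm above the reported TCP. The tip is therefore at z ≈ 152, at the gate's front edge, and the gate is still at 0.6 rad. I'll use this offset, recentre over the bar and press along its arc.

```bash
python3 -m crank '[{"hand":0,"xyz":[-0.3,0,0],"twist":[0,0,0]},{"hand":0,"xyz":[0,0,0.28],"twist":[0,0,0]},{"hand":0,"xyz":[0.2,0,0],"twist":[0,0,0]},{"hand":0,"xyz":[0.1,0,0],"twist":[0,0,0]}]'; python3 -m crank '[{"hand":0,"xyz":[0.1,0,-0.06],"twist":[0,0,0]},{"hand":0,"xyz":[0.1,0,-0.06],"twist":[0,0,0]}]'; python3 -m crank '[{"hand":0,"xyz":[0.1,0,-0.06],"twist":[0,0,0]},{"hand":0,"xyz":[0.1,0,-0.06],"twist":[0,0,0]}]'; python3 -m crank '[{"hand":0,"xyz":[0.1,0,-0.06],"twist":[0,0,0]},{"hand":0,"xyz":[0.1,0,-0.06],"twist":[0,0,0]}]'; python3 st.py
python3 - <<'E'
from h import *
c=ctrl.camera('scene')['color'][150:350,190:400]
d=ctrl.camera('wrist'); 
a=cv2.resize(c,(400,400)); b=cv2.resize(d['color'],(400,300)); b=np.vstack([b,np.zeros((100,400,3),np.uint8)])
cv2.imwrite('pics/s6.png',np.hstack([a,b])[:,:,::-1])
E
```

```text
t: 8.75
ee_pos: [646.5, 66.6, 126.7]
tcp_rot: [0.706, 0.027, 0.707, -0.027]
contact_force: [-0.3, 0.3, 0.9]
grip_width: 0.001
t: 9.0
ee_pos: [643.0, 66.9, 121.8]
tcp_rot: [0.706, 0.027, 0.707, -0.027]
contact_force: [-2.5, 0.2, 3.7]
grip_width: 0.001
t: 9.25
ee_pos: [639.3, 67.2, 115.7]
tcp_rot: [0.706, 0.027, 0.707, -0.027]
contact_force: [-3.1, -0.3, 4.1]
grip_width: 0.001
t: 9.5
ee_pos: [636.0, 67.5, 109.5]
tcp_rot: [0.707, 0.027, 0.707, -0.027]
contact_force: [-2.4, 0.7, 2.8]
grip_width: -0.003
t 9.5 tcp [636.   67.5 109.5] fix [-17.8  45.7] F [-2.4  0.7  2.8] toolF [-2.8  0.6 -2.4] q [-0.08  0.41  1.51  0.    1.22 -1.57] w -0.0 yang-fix 89.9 xtool [-0.  0. -1.]
```

Contact is steady at about 4 N and the gate is following. I'll continue.

```bash
python3 -m crank '[{"hand":0,"xyz":[0.1,0,-0.05],"twist":[0,0,0]},{"hand":0,"xyz":[0.1,0,-0.05],"twist":[0,0,0]},{"hand":0,"xyz":[0.1,0,-0.04],"twist":[0,0,0]},{"hand":0,"xyz":[0.1,0,-0.04],"twist":[0,0,0]},{"hand":0,"xyz":[0.1,0,-0.04],"twist":[0,0,0]}]'; python3 -m crank '[{"hand":0,"xyz":[0.1,0,-0.04],"twist":[0,0,0]},{"hand":0,"xyz":[0.1,0,-0.03],"twist":[0,0,0]},{"hand":0,"xyz":[0.1,0,-0.03],"twist":[0,0,0]},{"hand":0,"xyz":[0.1,0,-0.03],"twist":[0,0,0]},{"hand":0,"xyz":[0.1,0,-0.03],"twist":[0,0,0]}]'; python3 -m crank '[{"hand":0,"xyz":[0.1,0,-0.03],"twist":[0,0,0]},{"hand":0,"xyz":[0.1,0,-0.03],"twist":[0,0,0]},{"hand":0,"xyz":[0.07,0,-0.02],"twist":[0,0,0]},{"hand":0,"xyz":[0.05,0,-0.02],"twist":[0,0,0]}]';python3 st.py
```

```text
t: 10.22
ee_pos: [629.5, 67.9, 94.5]
tcp_rot: [0.707, 0.027, 0.707, -0.027]
contact_force: [-1.3, 0.5, 1.8]
grip_width: -0.0
t: 10.85
ee_pos: [624.8, 68.3, 79.5]
tcp_rot: [0.707, 0.027, 0.707, -0.027]
contact_force: [-2.0, 0.5, 1.4]
grip_width: -0.002
t: 11.35
ee_pos: [622.2, 68.5, 70.2]
tcp_rot: [0.707, 0.027, 0.706, -0.027]
contact_force: [-0.5, -0.1, 1.2]
grip_width: 0.006
t 11.35 tcp [622.2  68.5  70.2] fix [-31.6  45.6] F [-0.5 -0.1  1.2] toolF [-1.2 -0.1 -0.5] q [-0.08  0.43  1.57  0.    1.14 -1.57] w 0.01 yang-fix 89.9 xtool [ 0.001 -0.    -1.   ]
```

```bash
python3 -m crank '[{"hand":0,"xyz":[0.07,0,-0.01],"twist":[0,0,0]},{"hand":0,"xyz":[0.07,0,-0.01],"twist":[0,0,0]},{"hand":0,"xyz":[0.07,0,-0.01],"twist":[0,0,0]}]'; python3 -m crank '[{"hand":0,"xyz":[0.06,0,0],"twist":[0,0,0]},{"hand":0,"xyz":[0.06,0,0],"twist":[0,0,0]},{"hand":0,"xyz":[0.06,0,0],"twist":[0,0,0]}]'; python3 st.py
python3 - <<'E'
from h import *
c=ctrl.camera('scene')['color'][150:350,190:400]
d=ctrl.camera('wrist'); 
a=cv2.resize(c,(400,400)); b=cv2.resize(d['color'],(400,300)); b=np.vstack([b,np.zeros((100,400,3),np.uint8)])
cv2.imwrite('pics/s7.png',np.hstack([a,b])[:,:,::-1])
E
```

```text
t: 11.72
ee_pos: [620.9, 68.6, 63.8]
tcp_rot: [0.707, 0.027, 0.707, -0.027]
contact_force: [1.1, 0.2, 1.2]
grip_width: 0.001
t: 12.1
ee_pos: [620.7, 68.6, 58.2]
tcp_rot: [0.706, 0.027, 0.707, -0.027]
contact_force: [-1.4, -0.1, 1.6]
grip_width: 0.003
t 12.1 tcp [620.7  68.6  58.2] fix [-33.2  45.7] F [-1.4 -0.1  1.6] toolF [-1.6 -0.2 -1.3] q [-0.08  0.44  1.58 -0.    1.12 -1.57] w 0.0 yang-fix 89.9 xtool [-0.001  0.    -1.   ]
```

View pics/s7.png

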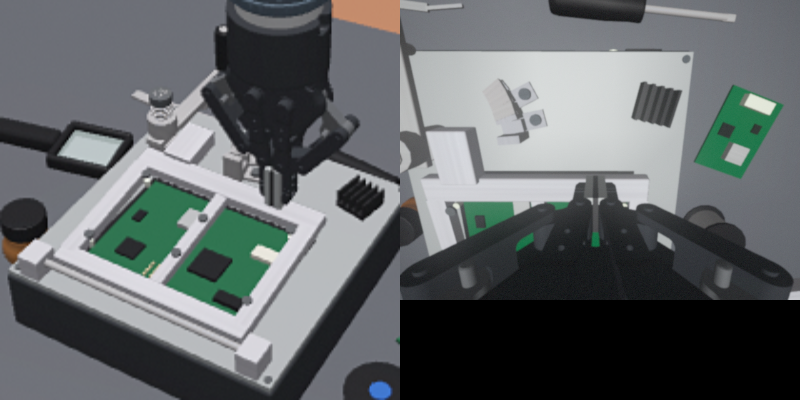

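The gate is nearly flat, with the finger on the front bar at about (275,200). I'll finish with small steps until it seats.

```bash
python3 -m crank '[{"hand":0,"xyz":[0.05,0,0],"twist":[0,0,0]},{"hand":0,"xyz":[0.05,0,0],"twist":[0,0,0]},{"hand":0,"xyz":[0.04,0,0],"twist":[0,0,0]}]'; for i in 1; do python3 -m crank '[{"hand":0,"xyz":[0.04,0,0],"twist":[0,0,0]},{"hand":0,"xyz":[0,0,0],"twist":[0,0,0]}]'; python3 -m crank '[{"hand":0,"xyz":[0.03,0,0],"twist":[0,0,0]},{"hand":0,"xyz":[0,0,0],"twist":[0,0,0]}]'; python3 -m crank '[{"hand":0,"xyz":[0.02,0,0],"twist":[0,0,0]},{"hand":0,"xyz":[0,0,0],"twist":[0,0,0]}]'; done
```

```text
t: 12.58
ee_pos: [620.8, 68.6, 54.2]
tcp_rot: [0.707, 0.027, 0.707, -0.027]
contact_force: [-0.8, -0.4, 0.4]
grip_width: 0.004
t: 12.82
ee_pos: [621.0, 68.6, 53.0]
tcp_rot: [0.707, 0.027, 0.707, -0.027]
contact_force: [-0.0, 0.1, 1.2]
grip_width: -0.002
t: 13.08
ee_pos: [621.0, 68.6, 52.2]
tcp_rot: [0.707, 0.027, 0.707, -0.027]
contact_force: [-0.3, -0.6, 0.9]
grip_width: 0.001
t: 13.32
ee_pos: [621.0, 68.6, 51.6]
tcp_rot: [0.707, 0.027, 0.707, -0.027]
contact_force: [0.6, -0.7, 1.6]
grip_width: -0.001
```

```bash
python3 -m crank '[{"hand":0,"xyz":[0.03,0,0],"twist":[0,0,0]},{"hand":0,"xyz":[0,0,0],"twist":[0,0,0]}]'; python3 -m crank '[{"hand":0,"xyz":[0.03,0,0],"twist":[0,0,0]},{"hand":0,"xyz":[0,0,0],"twist":[0,0,0]}]'; python3 -m crank '[{"hand":0,"xyz":[0.03,0,0],"twist":[0,0,0]},{"hand":0,"xyz":[0,0,0],"twist":[0,0,0]}]'
```

```text
t: 13.58
ee_pos: [620.9, 68.6, 50.6]
tcp_rot: [0.707, 0.027, 0.707, -0.027]
contact_force: [-0.4, -0.4, -0.8]
grip_width: -0.003
t: 13.82
ee_pos: [620.9, 68.6, 49.7]
tcp_rot: [0.707, 0.027, 0.707, -0.027]
contact_force: [-0.1, 0.7, -0.1]
grip_width: -0.0
t: 14.08
ee_pos: [620.9, 68.6, 48.8]
tcp_rot: [0.707, 0.027, 0.707, -0.027]
contact_force: [0.7, 0.5, 0.7]
grip_width: 0.0
```

Run:
```python
from h import *
f=np.load('fix.npz');R,o=f['R'],f['o']
gp=lambda a,r,h,y:np.r_[R@[95-r*np.cos(a)+h*np.sin(a),y]+o,70+r*np.sin(a)+h*np.cos(a)]
S=ctrl.camera('scene');w=ctrl.camera('wrist')
a=cv2.resize(S['color'][200:290,240:360],(800,600),interpolation=cv2.INTER_CUBIC)[:, :480].copy()
full=cv2.resize(S['color'][195:285,270:370],(480,432),interpolation=cv2.INTER_CUBIC)
for al,col in((0,(255,0,0)),(.1,(0,0,255))):
  for y in(85,-54-0):
    p=(proj(S,gp(al,138,6,y))-[270,195])*4.8; cv2.circle(full,tuple(int(v) for v in p),2,col,-1)
b=w['color'][230:440,:480]; b=cv2.resize(b,(320,140)); wv=np.zeros((432,320,3),np.uint8); wv[:140]=b
c2=cv2.resize(w['color'][250:420,220:420],(320,272)); wv[150:422]=c2
cv2.imwrite('pics/s8.png',np.hstack([full,wv])[:,:,::-1])
```

```text
(no output)
```

View pics/s8.png

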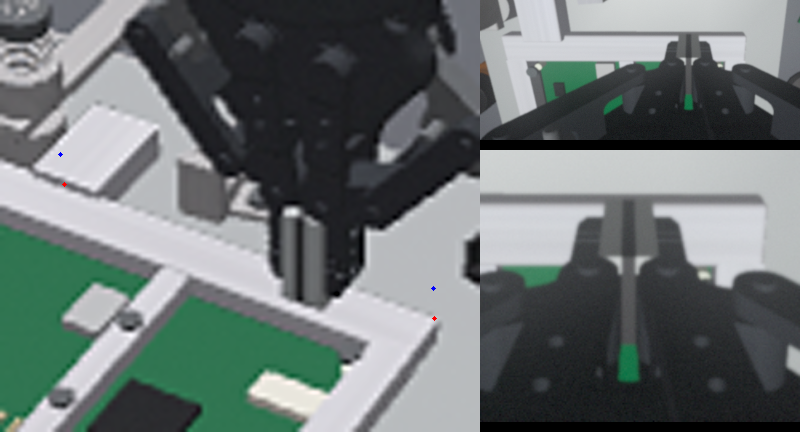

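The bar's left corner matches the predicted shut position (the red dot at (434,318)), so the gate is about shut. I'll press lightly to confirm it has seated.

```bash
python3 -m crank '[{"hand":0,"xyz":[0.04,0,0],"twist":[0,0,0]},{"hand":0,"xyz":[0,0,0],"twist":[0,0,0]}]'; python3 -m crank '[{"hand":0,"xyz":[0.04,0,0],"twist":[0,0,0]},{"hand":0,"xyz":[0,0,0],"twist":[0,0,0]}]'; python3 -m crank '[{"hand":0,"xyz":[0.03,0,0],"twist":[0,0,0]},{"hand":0,"xyz":[0,0,0],"twist":[0,0,0]}]'
```

```text
t: 14.42
ee_pos: [620.9, 68.6, 47.6]
tcp_rot: [0.707, 0.027, 0.707, -0.027]
contact_force: [0.4, 0.1, 0.3]
grip_width: -0.001
t: 14.68
ee_pos: [620.9, 68.6, 46.4]
tcp_rot: [0.707, 0.027, 0.707, -0.027]
contact_force: [0.5, -0.3, -0.3]
grip_width: -0.0
t: 14.92
ee_pos: [620.9, 68.6, 46.1]
tcp_rot: [0.707, 0.027, 0.707, -0.027]
contact_force: [-3.3, -0.4, 4.6]
grip_width: 0.004
```

```bash
python3 -m crank '[{"hand":0,"xyz":[0.02,0,0],"twist":[0,0,0]},{"hand":0,"xyz":[0,0,0],"twist":[0,0,0]}]'; python3 -m crank '[{"hand":0,"xyz":[0.02,0,0],"twist":[0,0,0]},{"hand":0,"xyz":[0,0,0],"twist":[0,0,0]}]'
```

```text
t: 15.18
ee_pos: [621.0, 68.6, 46.0]
tcp_rot: [0.707, 0.027, 0.707, -0.027]
contact_force: [-3.3, -0.4, 8.6]
grip_width: -0.002
t: 15.42
ee_pos: [621.0, 68.6, 45.9]
tcp_rot: [0.707, 0.027, 0.707, -0.027]
contact_force: [-6.6, 0.3, 11.9]
grip_width: 0.002
```

Contact became firm at TCP z 46, at about 12 N, so the gate is seated and the real shut fingertip is TCP+30 mm. I'll lift, move to the right of the knob and turn the tool 90° clockwise.

```bash
python3 -m crank '[{"hand":0,"xyz":[-0.3,0,0],"twist":[0,0,0]},{"hand":0,"xyz":[-0.8,0,0],"twist":[0,0,0]},{"hand":0,"xyz":[-0.8,0,0],"twist":[0,0,0]},{"hand":0,"xyz":[-0.8,0,0],"twist":[0,0,0]},{"hand":0,"xyz":[-0.8,0,0],"twist":[0,0,0]},{"hand":0,"xyz":[0,-0.9,-0.76],"twist":[0,0,0]},{"hand":0,"xyz":[0,-0.9,-0.76],"twist":[0,0,0]},{"hand":0,"xyz":[0,-0.9,-0.76],"twist":[0,0,0]},{"hand":0,"xyz":[0,-0.9,-0.76],"twist":[0,0,0]},{"hand":0,"xyz":[0,-0.9,-0.76],"twist":[0,0,0]},{"hand":0,"xyz":[0,-0.9,-0.76],"twist":[0,0,0]}]'; python3 -m crank '[{"hand":0,"xyz":[0,0,0],"twist":[1,0,0]},{"hand":0,"xyz":[0,0,0],"twist":[1,0,0]},{"hand":0,"xyz":[0,0,0],"twist":[1,0,0]},{"hand":0,"xyz":[0,0,0],"twist":[1,0,0]},{"hand":0,"xyz":[0,0,0],"twist":[1,0,0]},{"hand":0,"xyz":[0,0,0],"twist":[1,0,0]},{"hand":0,"xyz":[0,0,0],"twist":[1,0,0]},{"hand":0,"xyz":[0,0,0],"twist":[1,0,0]},{"hand":0,"xyz":[0,0,0],"twist":[1,0,0]},{"hand":0,"xyz":[0,0,0],"twist":[1,0,0]},{"hand":0,"xyz":[0,0,0],"twist":[1,0,0]},{"hand":0,"xyz":[0,0,0],"twist":[1,0,0]}]';  python3 -m crank '[{"hand":0,"xyz":[0,0,0],"twist":[1,0,0]},{"hand":0,"xyz":[0,0,0],"twist":[1,0,0]},{"hand":0,"xyz":[0,0,0],"twist":[1,0,0]},{"hand":0,"xyz":[0,0,0],"twist":[0,0,0]}]'; python3 st.py
```

```text
t: 16.8
ee_pos: [471.5, -83.3, 149.5]
tcp_rot: [0.707, 0.027, 0.706, -0.027]
contact_force: [-0.3, 0.0, -0.0]
grip_width: -0.0
t: 18.3
ee_pos: [472.2, -82.5, 149.5]
tcp_rot: [0.555, 0.438, 0.555, -0.438]
contact_force: [0.3, 0.2, 0.4]
grip_width: -0.002
t: 18.8
ee_pos: [472.2, -82.5, 149.5]
tcp_rot: [0.481, 0.519, 0.481, -0.518]
contact_force: [-0.1, -0.2, -0.1]
grip_width: 0.001
t 18.8 tcp [472.2 -82.5 149.5] fix [-169.8 -116.2] F [-0.1 -0.2 -0.1] toolF [ 0.1 -0.1  0.2] q [-0.42  0.02  1.89  0.    1.23 -0.35] w 0.0 yang-fix -0.0 xtool [ 0. -0. -1.]
```

```bash
python3 -m crank '[{"hand":0,"xyz":[0.6,0,0],"twist":[0,0,0]},{"hand":0,"xyz":[0.6,0,0],"twist":[0,0,0]},{"hand":0,"xyz":[0.6,0,0],"twist":[0,0,0]},{"hand":0,"xyz":[0.4,0,0],"twist":[0,0,0]},{"hand":0,"xyz":[0.3,0,0],"twist":[0,0,0]},{"hand":0,"xyz":[0,0,0],"twist":[0,0,0]}]'; python3 -m crank '[{"hand":0,"xyz":[0,0,-0.2],"twist":[0,0,0]},{"hand":0,"xyz":[0,0,-0.1],"twist":[0,0,0]},{"hand":0,"xyz":[0,0,0],"twist":[0,0,0]}]'; python3 -m crank '[{"hand":0,"xyz":[0,0,-0.15],"twist":[0,0,0]},{"hand":0,"xyz":[0,0,0],"twist":[0,0,0]}]'; python3 -m crank '[{"hand":0,"xyz":[0,0,-0.15],"twist":[0,0,0]},{"hand":0,"xyz":[0,0,0],"twist":[0,0,0]}]'; python3 st.py
python3 - <<'E'
from h import *
w=ctrl.camera('wrist')['color']; s=ctrl.camera('scene')['color'][120:260,230:370]
cv2.imwrite('pics/s9.png',np.hstack([cv2.resize(s,(400,400),interpolation=cv2.INTER_CUBIC),cv2.resize(w[:,80:560],(400,400))])[:,:,::-1])
E
```

```text
t: 19.55
ee_pos: [471.8, -82.3, 73.9]
tcp_rot: [-0.48, -0.519, -0.481, 0.519]
contact_force: [-0.7, -0.7, 0.2]
grip_width: -0.002
t: 19.92
ee_pos: [473.1, -73.2, 74.8]
tcp_rot: [0.481, 0.519, 0.48, -0.518]
contact_force: [-0.2, -0.2, 0.8]
grip_width: 0.001
t: 20.18
ee_pos: [473.1, -68.7, 74.4]
tcp_rot: [0.481, 0.519, 0.481, -0.519]
contact_force: [-0.1, 0.1, 0.1]
grip_width: -0.001
t: 20.42
ee_pos: [473.5, -64.2, 74.3]
tcp_rot: [0.481, 0.519, 0.481, -0.519]
contact_force: [-0.4, 0.1, 0.5]
grip_width: -0.002
t 20.43 tcp [473.5 -64.2  74.3] fix [-170.   -97.8] F [-0.4  0.1  0.5] toolF [-0.5 -0.4 -0.1] q [-0.38  0.13  1.95  0.    1.06 -0.31] w -0.0 yang-fix -0.1 xtool [-0.  0. -1.]
```

View pics/s9.png

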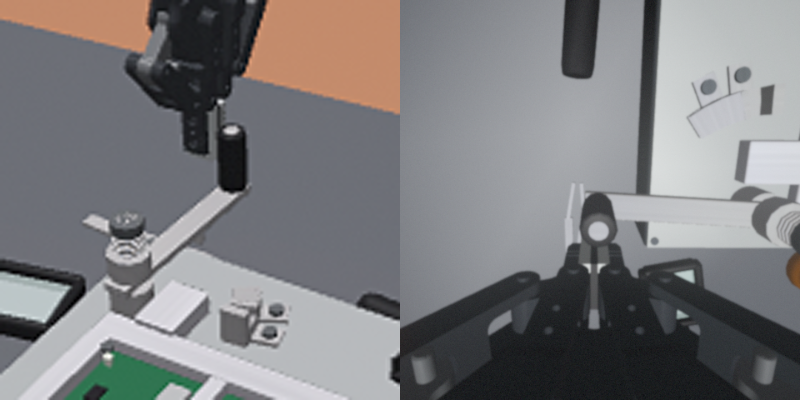

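The finger stands right behind the knob: tip at about (195,150) and knob from (232,125) to (232,190), centred on the jaws in the wrist view. Now I'll swing it along the arc.

```bash
python3 -m crank '[{"hand":0,"xyz":[0,-0.02,-0.18],"twist":[0.5,0,0]},{"hand":0,"xyz":[0,-0.02,-0.18],"twist":[0.5,0,0]},{"hand":0,"xyz":[0,-0.02,-0.18],"twist":[0.5,0,0]},{"hand":0,"xyz":[0,-0.02,-0.18],"twist":[0.5,0,0]}]'; python3 st.py; python3 -m crank '[{"hand":0,"xyz":[0,-0.02,-0.18],"twist":[0.5,0,0]},{"hand":0,"xyz":[0,-0.02,-0.18],"twist":[0.5,0,0]},{"hand":0,"xyz":[0,-0.02,-0.18],"twist":[0.5,0,0]},{"hand":0,"xyz":[0,-0.02,-0.18],"twist":[0.5,0,0]}]'; python3 st.py
python3 - <<'E'
from h import *
f=np.load('fix.npz');R,o=f['R'],f['o']
T=ctrl.camera('top');im=T['color'];print(im.shape)
cv2.imwrite('pics/t9.png',cv2.resize(im[210:320,300:420],(720,600),interpolation=cv2.INTER_CUBIC)[:,:,::-1])
E
```

```text
t: 21.02
ee_pos: [474.5, -42.8, 74.4]
tcp_rot: [-0.423, -0.567, -0.423, 0.567]
contact_force: [0.1, 0.4, -0.5]
grip_width: -0.004
t 21.02 tcp [474.5 -42.8  74.4] fix [-170.6  -76.5] F [ 0.1  0.4 -0.5] toolF [ 0.5 -0.  -0.4] q [-0.34  0.12  1.96 -0.    1.06 -0.05] w -0.0 yang-fix -12.2 xtool [-0. -0. -1.]
t: 21.52
ee_pos: [479.8, -21.8, 74.3]
tcp_rot: [-0.362, -0.608, -0.362, 0.608]
contact_force: [-0.3, -0.4, 0.4]
grip_width: 0.001
t 21.52 tcp [479.8 -21.8  74.3] fix [-166.8  -55.1] F [-0.3 -0.4  0.4] toolF [-0.4 -0.1  0.5] q [-0.29  0.13  1.95 -0.    1.06  0.2 ] w 0.0 yang-fix -24.2 xtool [-0. -0. -1.]
(480, 640, 3)
```

```bash
cat > knob.py <<'E'
from h import *
# white end of the knob, seen in the wrist camera; its top lies about 25 mm above the bar
f=np.load('fix.npz');R,o=f['R'],f['o'];w=ctrl.camera('wrist');g=cv2.cvtColor(w['color'],cv2.COLOR_RGB2GRAY)
g=cv2.GaussianBlur(g,(3,3),0);roi=g[200:330,250:390]
n,l,st,c=cv2.connectedComponentsWithStats((roi>140).astype(np.uint8))
for i in range(1,n):
  if 100<st[i,4]<1500:
    uv=c[i]+[250,200]; 
    for z in(128,130,136):
      d=R.T@(ray(w,uv,z)[:2]-o)-[-65,-85]; print(st[i,2:].tolist(),uv.round(1),'z',z,'r',np.hypot(*d).round(1),'turn',(np.arctan2(d[1],-d[0])+.179).round(3))
E
python3 knob.py
```

```text
[24, 23, 435] [316.6 276.7] z 128 r 104.5 turn 0.664
[24, 23, 435] [316.6 276.7] z 130 r 104.5 turn 0.672
[24, 23, 435] [316.6 276.7] z 136 r 104.8 turn 0.694
```

The knob stays fixed in the wrist view, with r = 104.5 as it should be and turn = 0.66. Continuing.

```bash
python3 -m crank '[{"hand":0,"xyz":[0,-0.02,-0.18],"twist":[0.5,0,0]},{"hand":0,"xyz":[0,-0.02,-0.18],"twist":[0.5,0,0]},{"hand":0,"xyz":[0,-0.02,-0.18],"twist":[0.5,0,0]},{"hand":0,"xyz":[0,-0.02,-0.18],"twist":[0.5,0,0]}]'; python3 knob.py; python3 -m crank '[{"hand":0,"xyz":[0,-0.02,-0.18],"twist":[0.5,0,0]},{"hand":0,"xyz":[0,-0.02,-0.18],"twist":[0.5,0,0]},{"hand":0,"xyz":[0,-0.02,-0.18],"twist":[0.5,0,0]}]'; python3 st.py; python3 -m crank '[{"hand":0,"xyz":[0,-0.02,-0.18],"twist":[0.5,0,0]},{"hand":0,"xyz":[0,-0.02,-0.18],"twist":[0.5,0,0]}]'; python3 st.py;  python3 knob.py
```

```text
t: 22.12
ee_pos: [489.5, -2.5, 74.3]
tcp_rot: [-0.296, -0.642, -0.297, 0.642]
contact_force: [0.1, 0.0, 0.4]
grip_width: 0.0
[24, 23, 428] [315.1 278.2] z 128 r 104.8 turn 0.856
[24, 23, 428] [315.1 278.2] z 130 r 104.9 turn 0.864
[24, 23, 428] [315.1 278.2] z 136 r 105.1 turn 0.886
t: 22.55
ee_pos: [499.3, 10.4, 74.3]
tcp_rot: [-0.245, -0.663, -0.245, 0.663]
contact_force: [-0.4, -0.3, -0.5]
grip_width: 0.005
t 22.55 tcp [499.3  10.4  74.3] fix [-149.8  -21.5] F [-0.4 -0.3 -0.5] toolF [ 0.5 -0.   0.5] q [-0.22  0.17  1.9  -0.    1.07  0.64] w 0.0 yang-fix -45.1 xtool [-0. -0. -1.]
t: 22.8
ee_pos: [506.7, 17.9, 74.4]
tcp_rot: [-0.211, -0.675, -0.21, 0.675]
contact_force: [-2.4, -2.5, 1.7]
grip_width: 0.002
t 22.8 tcp [506.7  17.9  74.4] fix [-142.9  -13.5] F [-2.4 -2.5  1.7] toolF [-1.7  0.7  3.4] q [-0.2   0.19  1.88 -0.    1.07  0.77] w 0.0 yang-fix -51.1 xtool [-0.001 -0.001 -1.   ]
[24, 23, 430] [312.5 278.8] z 128 r 105.3 turn 1.106
[24, 23, 430] [312.5 278.8] z 130 r 105.3 turn 1.113
[24, 23, 430] [312.5 278.8] z 136 r 105.5 turn 1.136
```

The toe is on the ramp at turn ≈ 1.1 with 3.4 N. I'll go on in short steps.

```bash
R2='' ; python3 -m crank '[{"hand":0,"xyz":[0,-0.02,-0.18],"twist":[0.5,0,0]},{"hand":0,"xyz":[0,-0.02,-0.18],"twist":[0.5,0,0]}]'; python3 st.py; python3 -m crank '[{"hand":0,"xyz":[0,-0.02,-0.18],"twist":[0.5,0,0]},{"hand":0,"xyz":[0,-0.02,-0.18],"twist":[0.5,0,0]}]'; python3 st.py;  python3 knob.py; python3 -m crank '[{"hand":0,"xyz":[0,-0.01,-0.09],"twist":[0.25,0,0]},{"hand":0,"xyz":[0,-0.01,-0.09],"twist":[0.25,0,0]}]'; python3 st.py;python3 -m crank '[{"hand":0,"xyz":[0,-0.01,-0.09],"twist":[0.25,0,0]},{"hand":0,"xyz":[0,-0.01,-0.09],"twist":[0.25,0,0]}]'; python3 st.py;  python3 knob.py
```

```text
t: 23.1
ee_pos: [514.2, 24.5, 74.3]
tcp_rot: [-0.175, -0.684, -0.175, 0.686]
contact_force: [-6.1, -3.4, 4.6]
grip_width: 0.002
t 23.1 tcp [514.2  24.5  74.3] fix [-136.    -6.4] F [-6.1 -3.4  4.6] toolF [-4.6  0.   7. ] q [-0.18  0.21  1.86 -0.    1.08  0.89] w 0.0 yang-fix -57.0 xtool [-0.003 -0.001 -1.   ]
t: 23.35
ee_pos: [522.9, 30.7, 74.2]
tcp_rot: [-0.139, -0.692, -0.139, 0.695]
contact_force: [-10.5, -3.6, 7.8]
grip_width: -0.003
t 23.35 tcp [522.9  30.7  74.2] fix [-127.8    0.5] F [-10.5  -3.6   7.8] toolF [-7.7 -0.7 11.1] q [-0.17  0.23  1.84 -0.    1.08  1.01] w -0.0 yang-fix -63.0 xtool [-0.004 -0.001 -1.   ]
[21, 35, 605] [380.5 217.4] z 128 r 84.7 turn 1.591
[21, 35, 605] [380.5 217.4] z 130 r 85.3 turn 1.594
[21, 35, 605] [380.5 217.4] z 136 r 86.8 turn 1.602
[24, 23, 450] [311.4 284. ] z 128 r 105.6 turn 1.281
[24, 23, 450] [311.4 284. ] z 130 r 105.6 turn 1.289
[24, 23, 450] [311.4 284. ] z 136 r 105.6 turn 1.312
t: 23.65
ee_pos: [528.5, 33.5, 74.2]
tcp_rot: [-0.12, -0.696, -0.121, 0.697]
contact_force: [-4.5, -1.4, 3.2]
grip_width: 0.001
t 23.65 tcp [528.5  33.5  74.2] fix [-122.5    3.7] F [-4.5 -1.4  3.2] toolF [-3.2 -0.2  4.7] q [-0.16  0.24  1.82 -0.    1.09  1.07] w 0.0 yang-fix -66.1 xtool [-0.002 -0.    -1.   ]
t: 23.9
ee_pos: [533.8, 36.0, 74.3]
tcp_rot: [-0.102, -0.699, -0.102, 0.7]
contact_force: [-1.7, -0.4, 0.9]
grip_width: 0.0
t 23.9 tcp [533.8  36.   74.3] fix [-117.4    6.6] F [-1.7 -0.4  0.9] toolF [-0.8 -0.2  1.8] q [-0.15  0.25  1.81 -0.    1.09  1.13] w 0.0 yang-fix -69.1 xtool [-0.001  0.    -1.   ]
[25, 24, 470] [309.8 285.2] z 128 r 105.8 turn 1.389
[25, 24, 470] [309.8 285.2] z 130 r 105.8 turn 1.397
[25, 24, 470] [309.8 285.2] z 136 r 105.8 turn 1.421
```

Force has fallen to 1.8 N at turn ≈ 1.41, so the toe is on the crest. I'll take small steps into the notch.

```bash
python3 -m crank '[{"hand":0,"xyz":[0,-0.01,-0.07],"twist":[0.2,0,0]},{"hand":0,"xyz":[0,0,0],"twist":[0,0,0]}]'; python3 knob.py|tail -1; python3 -m crank '[{"hand":0,"xyz":[0,-0.01,-0.07],"twist":[0.2,0,0]},{"hand":0,"xyz":[0,0,0],"twist":[0,0,0]}]';python3 knob.py|tail -1; python3 -m crank '[{"hand":0,"xyz":[0,-0.01,-0.07],"twist":[0.2,0,0]},{"hand":0,"xyz":[0,0,0],"twist":[0,0,0]}]';python3 knob.py|tail -1
```

```text
t: 24.2
ee_pos: [536.6, 37.0, 74.5]
tcp_rot: [0.095, 0.701, 0.095, -0.7]
contact_force: [-0.8, -0.2, 0.2]
grip_width: 0.002
[25, 24, 478] [309.2 285.6] z 136 r 105.9 turn 1.446
t: 24.5
ee_pos: [538.5, 37.8, 74.5]
tcp_rot: [0.087, 0.702, 0.087, -0.701]
contact_force: [-0.2, 0.4, 0.1]
grip_width: -0.003
[25, 24, 480] [309.1 284.2] z 136 r 105.9 turn 1.471
t: 24.8
ee_pos: [540.3, 38.7, 74.4]
tcp_rot: [0.08, 0.703, 0.08, -0.702]
contact_force: [-0.1, 0.2, 0.9]
grip_width: -0.003
[25, 24, 476] [309.1 284.1] z 136 r 106.0 turn 1.49
```

```bash
python3 -m crank '[{"hand":0,"xyz":[0,-0.01,-0.07],"twist":[0.2,0,0]},{"hand":0,"xyz":[0,0,0],"twist":[0,0,0]}]'; python3 knob.py|tail -1; python3 -m crank '[{"hand":0,"xyz":[0,-0.01,-0.07],"twist":[0.2,0,0]},{"hand":0,"xyz":[0,0,0],"twist":[0,0,0]}]';python3 knob.py|tail -1; python3 -m crank '[{"hand":0,"xyz":[0,-0.01,-0.07],"twist":[0.2,0,0]},{"hand":0,"xyz":[0,0,0],"twist":[0,0,0]}]';python3 knob.py|tail -1
```

```text
t: 25.1
ee_pos: [542.2, 39.4, 74.5]
tcp_rot: [0.073, 0.703, 0.073, -0.703]
contact_force: [-0.8, -0.2, 0.4]
grip_width: 0.002
[25, 25, 474] [310.  261.9] z 136 r 106.3 turn 1.588
t: 25.4
ee_pos: [544.2, 40.1, 74.4]
tcp_rot: [0.065, 0.704, 0.065, -0.704]
contact_force: [-0.6, -0.2, 0.4]
grip_width: -0.001
[24, 24, 459] [309.5 266.1] z 136 r 106.2 turn 1.593
t: 25.7
ee_pos: [546.2, 40.8, 74.4]
tcp_rot: [0.058, 0.705, 0.058, -0.705]
contact_force: [0.7, 0.1, -0.8]
grip_width: -0.001
[25, 24, 461] [309.  271.5] z 136 r 106.2 turn 1.594
```

The lever jumped ahead of the finger by itself: turn went from 1.49 to about 1.58 and then stayed put, so the toe dropped past the crest. I'll check the knob height by triangulating its white top.

```bash
cat > hgt.py <<'E'
from h import *
f=np.load('fix.npz');R,o=f['R'],f['o'];S=ctrl.camera('scene')
for z in(128,130,136):
  for tu in(1.57,): 
    X=np.r_[R@(np.array([-65,-85])+105*np.array([-np.cos(tu-.179),np.sin(tu-.179)]))+o,z];p=proj(S,X);print('pred',z,p.round(1))
c=p.round().astype(int);g=cv2.cvtColor(S['color'],cv2.COLOR_RGB2GRAY);x0,y0=c[0]-14,c[1]-14
roi=g[y0:y0+40,x0:x0+28]
n,l,st,cc=cv2.connectedComponentsWithStats((roi>120).astype(np.uint8))
for i in range(1,n):print(st[i].tolist(),(cc[i]+[x0,y0]).round(1))
big=cv2.resize(S['color'][y0-20:y0+60,x0-40:x0+67],(800,600),interpolation=cv2.INTER_CUBIC);cv2.imwrite('pics/k.png',big[:,:,::-1]);print(x0,y0)
E
python3 hgt.py
```

```text
pred 128 [335.1 207.3]
pred 130 [335.1 206.2]
pred 136 [335.2 203.1]
[13, 5, 4, 2, 7] [335.3 194.4]
[18, 6, 3, 2, 4] [340.  195.5]
[12, 13, 1, 1, 1] [333. 202.]
[13, 16, 6, 3, 16] [336.2 206. ]
[0, 27, 11, 13, 115] [325.5 222.4]
[21, 34, 7, 6, 37] [344.8 225.8]
321 189
```

The white knob top is at (336.2,206.0). The prediction is 206.2 for 130 mm (notch) and 203.1 for 136 mm (crest), so it is in the notch. The finger isn't touching it, so I'll withdraw and take the last look.

```bash
python3 -m crank '[{"hand":0,"xyz":[0,0,0.3],"twist":[0,0,0]},{"hand":0,"xyz":[0,0,0.2],"twist":[0,0,0]},{"hand":0,"xyz":[-0.6,0,0],"twist":[0,0,0]},{"hand":0,"xyz":[-0.9,0,0],"twist":[0,0,0]},{"hand":0,"xyz":[-0.9,0,0],"twist":[0,0,0]},{"hand":0,"xyz":[-0.9,0,0],"twist":[0,0,0]},{"hand":0,"xyz":[-0.9,0,0.5],"twist":[0,0,0]},{"hand":0,"xyz":[-0.5,0,0.9],"twist":[0,0,0]},{"hand":0,"xyz":[0,0,0.9],"twist":[0,0,0]},{"hand":0,"xyz":[0,0,0.9],"twist":[0,0,0]},{"hand":0,"xyz":[0,0,0],"twist":[0,0,0]}]'; python3 st.py; python3 hgt.py
python3 - <<'E'
from h import *
f=np.load('fix.npz');R,o=f['R'],f['o']
S=ctrl.camera('scene');T=ctrl.camera('top');a=S['color'].copy()
for al,c in((0,(255,0,0)),):
  for y in(85,-85):
    p=proj(S,np.r_[R@[95-138,y]+o,76]);a[int(round(p[1])),int(round(p[0]))]=c
a=cv2.resize(a[150:330,190:400],(480,411),interpolation=cv2.INTER_CUBIC)
b=cv2.resize(T['color'][140:320,220:440],(320,262),interpolation=cv2.INTER_CUBIC);b=np.vstack([b,np.zeros((149,320,3),np.uint8)])
cv2.imwrite('pics/end.png',np.hstack([a,b])[:,:,::-1])
E
```

```text
t: 27.18
ee_pos: [436.0, 22.5, 216.8]
tcp_rot: [0.058, 0.706, 0.058, -0.704]
contact_force: [0.9, -0.6, 0.9]
grip_width: 0.004
t 27.18 tcp [436.   22.5 216.8] fix [-213.9  -14.2] F [ 0.9 -0.6  0.9] toolF [-0.9  0.7 -0.8] q [-0.22 -0.16  1.92 -0.    1.38  1.19] w 0.0 yang-fix -76.3 xtool [ 0.002 -0.001 -1.   ]
pred 128 [335.1 207.3]
pred 130 [335.1 206.2]
pred 136 [335.2 203.1]
[13, 16, 6, 3, 15] [336.3 206.1]
[0, 27, 11, 13, 115] [325.5 222.4]
[21, 34, 7, 6, 37] [344.8 225.8]
321 189
```

View pics/end.png

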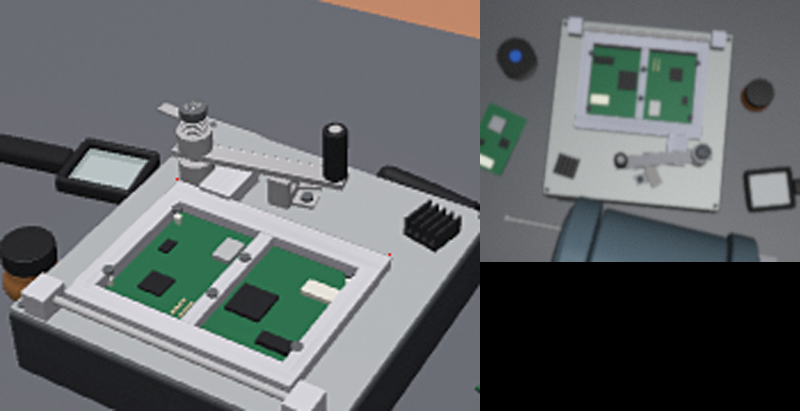

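The gate lies flat on the predicted corners, and the lever lies across the tongue with its knob at (335,130). The loose items look undisturbed. One last height check from two views, then I'll hand in.

Run:
```python
from h import *
S=ctrl.camera('scene');T=ctrl.camera('top');g=cv2.cvtColor(T['color'],cv2.COLOR_RGB2GRAY)[242:258,309:325]
n,l,st,c=cv2.connectedComponentsWithStats((g<75).astype(np.uint8));i=1+st[1:,4].argmax();uv=c[i]+[309,242]
print(st[i],uv,tri(S,(336.3,206.1),T,uv).round(1)); ctrl.hand_in()
```

```text
[ 4  6  8  7 26] [316.38461538 252.07692308] [562.   44.5 126. ]
the job is handed in; nothing more can be done
```

The gate is shut and the lever toe appears to be in the notch. I handed the job in at about 27 s of the 61 s allowed, with the robot clear of everything.

**Gate:** I pressed it down its arc with the shut fingers at about 2–4 N. It met a firm stop, which I pressed to about 12 N to confirm it had seated. Its front corners match the predicted shut position in the last picture.

**Lever:** I pushed the knob round with a flat finger, so the lever was free to rise and fall. The push peaked at about 11 N on the ramp, with about 8 N of vertical drag, and fell to about 0 on the crest. The lever then sprang ahead of the finger to a turn of about 1.58 and stayed there. I did not push it against the stop.

**Knob height:** The scene camera puts the knob top at about 130 mm, which is the notch height (128 unlifted, about 136 on the crest). A rougher two-view check gave 126 mm. It does not match exactly, but it is below crest height and the top-view blob was poor.

**Disagreements:**
- The shut fingertips end about 25–30 mm short of the stated TCP. My first descents therefore touched nothing, and I worked with that offset afterwards.
- Just before the gate seated, the force read about 0 for roughly the last 5 mm of finger travel.

Nothing loose was seen to have moved. I checked that by eye only.

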